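# Open up the gift-box rack at the sweet counter

### The job

Make room for more gift boxes in the rack on the counter: press down the red release key of the green sliding bookend and, keeping it down, push the bookend back along its toothed bar, away from the boxes, until it is fully home against the end stop; then let the key come up and take the hand away. Use the fingertips only, do not force the ratchet, and leave the boxes standing and everything else on the counter where it is.

Things in the scene. Friction and masses are not known exactly. Their poses are not given: they have to be found in the camera images.
- rack: Wooden gift-box rack fixed to the counter, 110 wide (x), 430 long (y), deck 32 mm up. Origin: centre of its base at counter height, z up. A steel ratchet bar (8 mm teeth) lies along y in a groove in the middle of the deck. At -y a fixed end plate (top 122 mm up) with three gift boxes standing against it; at +y the end stop. +y is the way the bookend is pushed back.
- bookend (a joint): Green sliding bookend, m: 0 nearest the boxes, grows to rack +y, 0.150 at the end stop (hard). Starts at 0.003 to 0.055, locked against +y (after at most one 8 mm tooth) until the key is pressed; then slides with about 1 N. Its face to the boxes is at rack y = value - 0.075: a plate 100 wide, 5 thick, top 117 mm above the counter; behind it the key, then the push lug; its tail ends 117 mm behind the face.
- release_key (a joint): How far the red release key is pressed, m: 0 up, 0.008 fully down (hard stop). At the start it may rest up to 0.0035 down, its pawl on the flank of a tooth. Pressed straight down it lifts the pawl off the teeth; the bookend is free from about 0.005. Spring force 3 N rising to 6 N; let go, it springs up and the ratchet locks again.
- key_top (a point): Centre of the upper face of the red key, a ribbed pad 34 wide (rack x) by 44 long (rack y), 84 mm above the counter when up; moves with bookend and key. Axes as the rack's. The plate's back is 29 mm away to rack -y and rises 33 mm above the key; the push lug's face is 28 mm away to +y and rises 34 mm above it; to rack -x and +x it is open.
- push_lug (a point): Point on the face, looking to the key (rack -y), of the green upright push lug: 46 wide, 6 thick, from 2 mm above the raised key up to 118 mm above the counter; the point is mid-width, 104 mm above the counter. Rigid part of the bookend: a fingertip holding the key down pushes this face towards rack +y.
- end_stop (a point): Centre of the rack end stop's face (looking to rack -y), a dark block 50 wide, 12 thick, its top 64 mm above the counter; the bookend's tail meets it.
- box_a_mid (a point): Centre of a gift box (orange, white band), 100 x 34 x 85 high, standing loose on the rack's deck between end plate and bookend, top 117 mm above the counter. Bystander.
- box_b_mid (a point): Centre of a gift box (blue, brass band), 100 x 34 x 85 high, standing loose on the rack's deck between end plate and bookend, top 117 mm above the counter. Bystander.
- box_c_mid (a point): Centre of a gift box (yellow, red band), 100 x 34 x 85 high, standing loose on the rack's deck between end plate and bookend, top 117 mm above the counter. Bystander.
- jar_mid (a point): Middle of a loose bystander on the counter: amber jar, 72 across, 101 high, behind the rack.
- tin_mid (a point): Middle of a loose bystander on the counter: red and white tin, 87 across, 52 high, in front of the rack.
- bowl_mid (a point): Middle of a loose bystander on the counter: white bowl, 90 across, 40 high, behind the rack.
- scoop_mid (a point): Middle of a loose bystander on the counter: aluminium sweets scoop, 200 long, 45 high.
- tongs_mid (a point): Middle of a loose bystander on the counter: steel tongs, 240 long, 16 high.
Not all that is in view belongs to the job. Of the things like the part that bears box_c_mid, leave any that is black; of the rest the smaller one is meant. What is shaped like the part that bears box_a_mid but black is not meant.

How it is judged:
By the outcome, as a careful person would: the job done as asked, in the order asked, and still so for the second after the job is handed in, with the robot touching nothing.
It also fails if it takes over 35 s, if anything falls off the work surface, if the arm or the gripper's body presses on something with over 40 N, if the wrist force passes 120 N, or if a joint passes its speed limit or range.

### The arm

A 6-joint arm with a two-finger parallel gripper is mounted at the origin on the work surface. World frame = base frame: x ahead of the robot, y to its left, z up, the work surface at z = 0. Lengths are in mm, angles in rad, forces in N, time in s.
With the tool pointing down it reaches from about 350 to 775 mm from the base axis. Payload 7.3 kg.
Tool frame: the origin (TCP) lies midway between the tips of the shut fingers; the grasp point (between the pads) lies 19 mm behind it; z points along the fingers, x is the direction in which the jaws open and shut, and the axes are right-handed (so a half turn about z gives the same grasp; the last joint's range is limited). The gripper opens to 92 mm and grips with 3 to 60 N. Pads are 19 mm wide; open, the fingers measure 130 mm over their backs; the gripper's body (75 mm by 190 mm) begins 47 mm behind the grasp point.
Start: joints at [1.187, 0.342, 1.524, -0, 1.275, -0.146], TCP at [123.655, 510.249, 226.741] pointing down, gripper open.
Joint ranges: [-2.53, 2.53], [-0.77, 2.02], [0.04, 2.7], [-1, 4.14], [0.28, 2.66], [-3.11, 3.11]. Speed limits (rad/s): [2.57, 2.57, 3.14, 3.14, 3.14, 3.14].

### API

Orientations are given as [roll, pitch, yaw] about the fixed x, y, z axes, in that order (R = Rz(yaw) Ry(pitch) Rx(roll)).
In Python, from plant import bot gives the robot as it stands.
- The arm moves only by the shell command python3 -m pendant 'ROWS' [OPENING]. ROWS is JSON, a list of rows, each an object with "linear": the shift along the world's x, y, z in mm, a list of three; "twist": the turn about the world's z in degrees. In form: [{"linear": [x, y, z], "twist": twist}, ...]. A call has 1 to 20 rows; each row is the pose to reach, as a shift and turn from the pose commanded when the call began; what a row does not reach only later rows make up. A row lasts 1/8 s, in which the tool goes at most 62.5 mm and 10.7 degrees, less where a joint would pass 70% of its speed; a pose out of reach is approached as far as the arm can. A call with a gripper value outside its range is refused whole. OPENING is the closure in counts, from 0 (fully open) to 255 (shut), set as the call begins (- or left out, the last holds). The fingers move at their own pace and stop on an object; the grip force is fixed at half the most. Time passes only in rows, so rows that repeat a pose let the fingers close. It gives the time, the measured TCP pose, the force and the opening at its end, in the units of the state.
- bot.get_obs(): the state, without advancing time (a new reading comes with each control period).
- bot.capture(name): name is "scene" or "top" or "wrist"; returns a dict with "frame" (480x640x3 uint8, blue, green, red), "z_map" (480x640 float32, mm along the optical axis (not along the pixel's ray), 0 where there is no reading), "fx", "fy", "cx", "cy" (pixels), "rvec" (rotation vector, rad) and "tvec" (3), from world to camera coordinates, as OpenCV has them. Camera axes: x right, y down, z forward; pixel columns grow to the right and rows downward; lengths in mm; the calibration is good to about 2 mm. A picture is of the moment at which its call begins.
- bot.close_job(): hands the job in, once; it reports no verdict.
The state is a dict: "time": time; "joint_positions": joint angles; "dq": joint speeds; "tau": joint torques, N m; "tool_pos": TCP position; "tcp_rot": TCP orientation; "contact_force": force on the tool from outside, world axes, zero at the start; "moment": the same for the moment, N m; "grip_width": finger opening in mm.
Only numpy, scipy, OpenCV 4.12 (cv2) and the standard library are available. Lean on these libraries where they do the work, as an engineer would, in place of code of your own. Each camera call takes 0.05 s, during which the arm holds its last target. There are 200 camera calls.

## Working session

There is one attempt and no reset: what is moved stays moved. The work goes in short steps, Python scripts to look and compute and a shell command to move; the robot and the scene stay as the last step left them, time stands still between calls to the robot, and variables do not carry over. Pictures are saved under pics/ and viewed, about 8 in all and at most 12, crops included, and the job is handed in when it is done.

```bash
mkdir -p pics; ls; cat > h.py <<'E'
import numpy as np, cv2
from plant import bot
def cap(n):
    c=bot.capture(n); np.savez(f'/tmp/{n}.npz',**c); return c
def load(n): return dict(np.load(f'/tmp/{n}.npz'))
def world(c):
    z=c['z_map'].astype(float); v,u=np.mgrid[:480,:640]
    P=np.stack([(u-c['cx'])/c['fx']*z,(v-c['cy'])/c['fy']*z,z],-1)
    R=cv2.Rodrigues(np.asarray(c['rvec'],float))[0]
    W=(P-np.asarray(c['tvec'],float).ravel())@R
    W[z==0]=np.nan; return W
E
python3 - <<'E'
from h import *
for n in('scene','top'):
    c=cap(n); cv2.imwrite(f'pics/{n}1.png',c['frame'])
print(bot.get_obs())
E
```

```text
pics
{'time': 0.1, 'joint_positions': array([ 1.18702498e+00,  3.42664142e-01,  1.52489675e+00, -2.94317684e-05,
        1.27542284e+00, -1.45986701e-01]), 'dq': array([ 0.00100267, -0.00123324, -0.00205752, -0.00028344, -0.00034589,
        0.00133374]), 'tau': array([ 2.80667809e-03, -4.32009101e+01, -2.44696784e+01,  7.20883347e-02,
        5.25208097e-02, -6.68437065e-05]), 'tool_pos': array([123.50786447, 509.89470196, 226.11734535]), 'tcp_rot': array([-3.14141814e+00,  1.38038199e-03,  1.33302039e+00]), 'contact_force': array([ 0.2332538 ,  0.30971156, -0.07428495]), 'moment': array([-0.01303812, -0.02266639,  0.02210232]), 'grip_width': 91.81602339926582}
```

View pics/scene1.png

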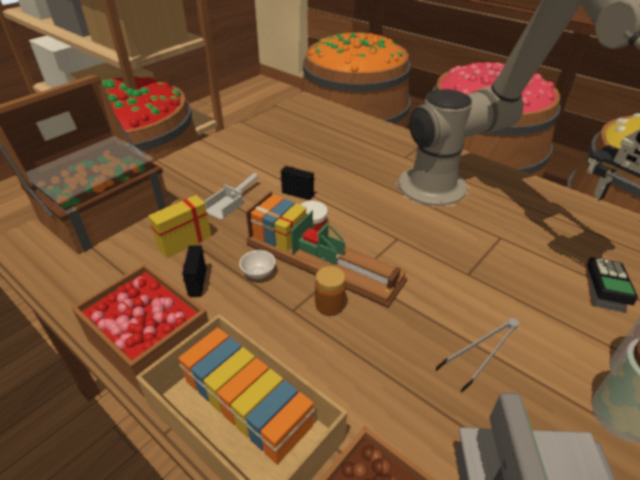

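View pics/top1.png

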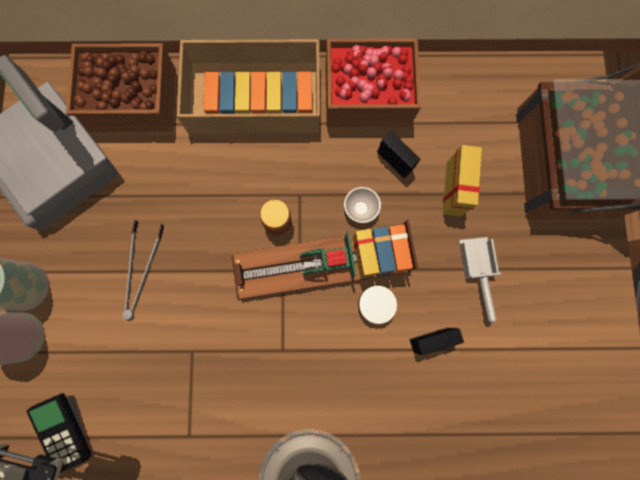

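The top view shows the rack with its end stop at (238,275) on the left and its boxes at (385,250) on the right. The red key is at about (337,258), and the pushing direction is image left, roughly world +y.

```bash
python3 - <<'E'
from h import *
for n in('top','scene'):
    c=load(n); W=world(c); hsv=cv2.cvtColor(c['frame'],cv2.COLOR_BGR2HSV)
    H,S,V=hsv[...,0],hsv[...,1],hsv[...,2]
    v,u=np.mgrid[:480,:640]
    box=((u>225)&(u<420)&(v>215)&(v<310)) if n=='top' else ((u>240)&(u<410)&(v>190)&(v<305))
    Z=W[...,2]
    key=box&((H<6)|(H>174))&(S>150)&(V>120)&(Z>70)&(Z<95)
    grn=box&(H>50)&(H<90)&(S>90)
    for nm,m in(('key',key),('green',grn),('greenhi',grn&(Z>100)),('deck',box&(Z>27)&(Z<37)),('boxes',box&~grn&(Z>110)),('orange',box&(H>6)&(H<15)&(S>190)&(V>180)&(Z>105))):
        p=W[m]; 
        if len(p)<5: print(n,nm,len(p)); continue
        r=cv2.minAreaRect(p[:,:2].astype(np.float32))
        print(n,nm,len(p),'mean',p.mean(0).round(1),'px',u[m].mean().round(),v[m].mean().round(),'rect',np.round(r[0],1),np.round(r[1],1),round(r[2],1))
    cv2.imwrite(f'pics/{n}_crop.png',cv2.resize(c['frame'][215:310,225:420] if n=='top' else c['frame'][190:305,240:410],None,fx=4,fy=4,interpolation=cv2.INTER_CUBIC))
E
```

```text
top key 264 mean [506.4 -65.6  83.1] px 336.0 257.0 rect [506.8 -65.9] [32.3 43.1] 9.7
top green 275 mean [nan nan nan] px 334.0 259.0 rect [503.  -43.3] [ 91.8 108.7] 7.3
top greenhi 103 mean [502.9 -70.6 113.9] px 339.0 257.0 rect [514. -62.] [92.8 88.6] 82.5
top deck 3752 mean [489.8  37.4  31.4] px 292.0 267.0 rect [505.9 -34.9] [197.6 425. ] 4.4
top boxes 2363 mean [ 521.1 -170.7  116.7] px 384.0 249.0 rect [ 519.7 -128.7] [108.6 214. ] 7.6
top orange 19 mean [ 514.3 -206.3  116.6] px 400.0 252.0 rect [ 523.1 -207.9] [94.4 33.8] 8.2
scene key 158 mean [511.7 -65.   81.3] px 311.0 235.0 rect [506.1 -63.7] [36.7 44.3] 8.9
scene green 824 mean [nan nan nan] px 317.0 242.0 rect [506.3 -37. ] [ 88.5 111.9] 11.1
scene greenhi 123 mean [518.1 -63.1 107.9] px 310.0 229.0 rect [503.9 -61.4] [82.  92.1] 26.4
scene deck 2510 mean [511.   24.7  31.3] px 339.0 266.0 rect [ 516.4 -106.9] [560.1 334.6] 74.5
scene boxes 1297 mean [ 521.9 -163.7  115.9] px 279.0 211.0 rect [ 517.3 -126.6] [112.7 211.9] 7.4
scene orange 217 mean [ 523.9 -197.3  116.2] px 270.0 206.0 rect [ 522.5 -167.4] [ 96.3 109.6] 6.4
```

View pics/top_crop.png

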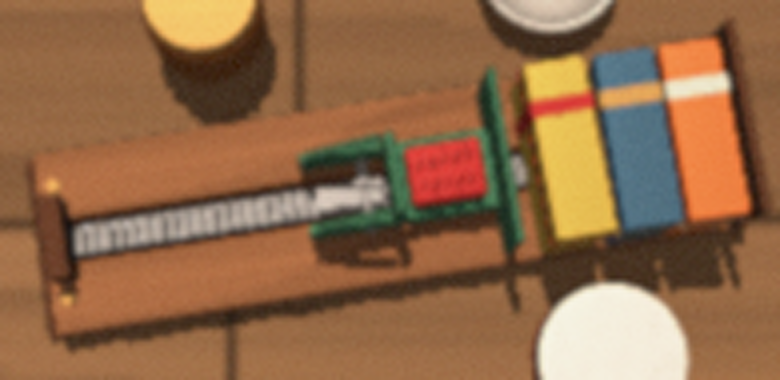

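The crop shows the red key inside the green frame, the plate just to its right and the lug to its left. The bar runs to the dark end stop on the left. Next I'll measure the axis and the travel.

```bash
python3 - <<'E'
from h import *
c=load('top'); W=world(c); hsv=cv2.cvtColor(c['frame'],cv2.COLOR_BGR2HSV)
H,S,V=hsv[...,0],hsv[...,1],hsv[...,2]; v,u=np.mgrid[:480,:640]; Z=W[...,2]
box=(u>228)&(u<345)&(v>232)&(v<302)
R=cv2.Rodrigues(np.asarray(c['rvec'],float))[0]
bar=box&(S<70)&(V>90)&(Z<60)&(u<322); p=W[bar][:,:2]
vx,vy,x0,y0=cv2.fitLine(p.astype(np.float32),cv2.DIST_HUBER,0,.01,.01).ravel(); print('bar',len(p),np.degrees(np.arctan2(-vx,vy)),x0,y0)
# deck (end-stop half) edges
m=box&(Z>24)&(Z<40)&(u<300); r=cv2.minAreaRect(W[m][:,:2].astype(np.float32)); print('deck',r)
t=np.radians(8.0)
for t in [np.arctan2(-vx,vy) if abs(vy)>0 else t]:
    t=(t+np.pi/2)%np.pi-np.pi/2
    e=np.array([-np.sin(t),np.cos(t)]); f=np.array([np.cos(t),np.sin(t)])
    k=np.array([506.6,-65.6]); q=W[...,:2]-k; Y=q@e; X=q@f
    for n,mm in(('stop',box&(Z>50)&(u<260)),('lug',(abs(X)<15)&(Z>100)&(Y>10)&(Y<60)),('plate',(abs(X)<45)&(Z>105)&(Y<0)&(Y>-45)),('box',(abs(X)<40)&(Z>112)&(Y<-50)&(Y>-250))):
        print(n,mm.sum(),'Y',np.nanpercentile(Y[mm],[2,50,98]).round(1),'X',np.nanpercentile(X[mm],[2,50,98]).round(1),'Z',np.nanmedian(Z[mm]))
    print(np.degrees(t),e)
E
```

```text
bar 626 -171.57072 487.49292 60.408657
deck ((500.8757629394531, 94.44158935546875), (145.0009307861328, 162.4732666015625), 8.834436416625977)
stop 145 Y [222.  228.6 236. ] X [-24.3  -0.6  23.7] Z 62.809845002601875
lug 41 Y [28.1 31.3 33.9] X [-14.6  -0.7  14.6] Z 116.75753368768547
plate 110 Y [-34.1 -30.9 -28.8] X [-43.3  -2.   41.9] Z 115.4879911884189
box 1768 Y [-167.9 -109.6  -52.4] X [-38.4  -0.4  38.1] Z 116.79891767759133
8.429273 [-0.14658844  0.98919755]
```

```bash
python3 -m pendant '[{"linear":[12,-18,0],"twist":1},{"linear":[36,-54,0],"twist":3},{"linear":[64,-96,0],"twist":6},{"linear":[94,-141,0],"twist":9},{"linear":[124,-186,0],"twist":12},{"linear":[154,-231,0],"twist":15},{"linear":[184,-276,0],"twist":18},{"linear":[214,-321,0],"twist":20},{"linear":[244,-366,0],"twist":22},{"linear":[274,-411,0],"twist":22},{"linear":[304,-456,0],"twist":22},{"linear":[334,-501,0],"twist":22},{"linear":[358,-537,0],"twist":22},{"linear":[376,-564,0],"twist":22},{"linear":[383,-576,0],"twist":22},{"linear":[383,-576,-20],"twist":22},{"linear":[383,-576,-50],"twist":22},{"linear":[383,-576,-75],"twist":22},{"linear":[383,-576,-85],"twist":22},{"linear":[383,-576,-85],"twist":22}]' 255
python3 - <<'E'
from h import *
c=cap('scene'); cv2.imwrite('pics/s2.png',cv2.resize(c['frame'][130:305,220:430],None,fx=3.4,fy=3.4,interpolation=cv2.INTER_CUBIC))
print({k:np.round(x,3) for k,x in bot.get_obs().items() if k in('tool_pos','tcp_rot','contact_force','grip_width','time')})
E
```

```text
time: 2.6
tool_pos: [506.3, -65.3, 141.6]
tcp_rot: [-3.141, -0.001, 1.717]
contact_force: [-0.1, 0.4, -0.1]
grip_width: 0.7
{'time': np.float64(2.65), 'tool_pos': array([506.868, -65.498, 142.302]), 'tcp_rot': array([3.141, 0.   , 1.717]), 'contact_force': array([ 0.265, -0.875,  0.182]), 'grip_width': np.float64(0.219)}
```

View pics/s2.png

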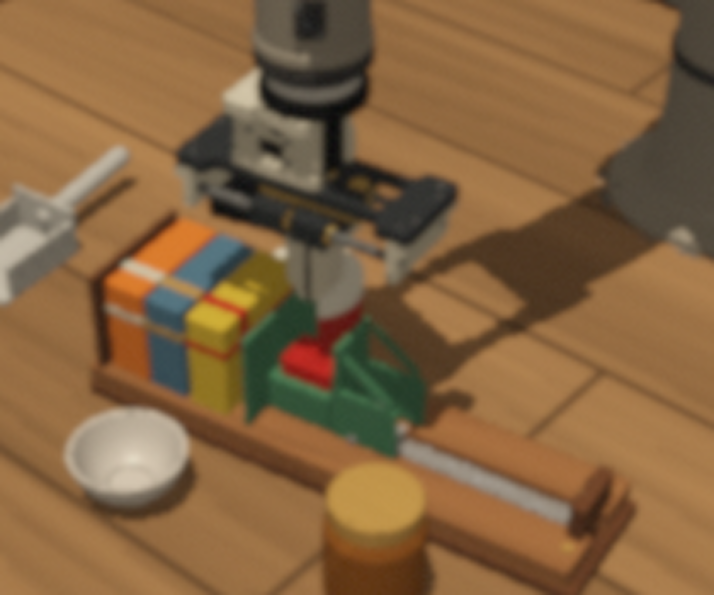

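The shut fingers hang over the red key (310,360), between plate and lug and clear of both. I'll descend into the gap now.

```bash
python3 -m pendant '[{"linear":[0,0,-15]},{"linear":[0,0,-35]},{"linear":[0,0,-47]},{"linear":[0,0,-53]},{"linear":[0,0,-56]},{"linear":[0,0,-58]},{"linear":[0,0,-60]},{"linear":[0,0,-60]},{"linear":[0,0,-60]}]'
```

```text
schema error: expected keys linear, twist
```

```bash
python3 -m pendant '[{"linear":[0,0,-15],"twist":0},{"linear":[0,0,-35],"twist":0},{"linear":[0,0,-47],"twist":0},{"linear":[0,0,-53],"twist":0},{"linear":[0,0,-56],"twist":0},{"linear":[0,0,-58],"twist":0},{"linear":[0,0,-60],"twist":0},{"linear":[0,0,-60],"twist":0},{"linear":[0,0,-60],"twist":0}]'; python3 -c "
from h import *
o=bot.get_obs();print(o['tool_pos'],o['contact_force'])"
```

```text
time: 3.78
tool_pos: [506.9, -65.8, 82.1]
tcp_rot: [3.141, 0.0, 1.717]
contact_force: [-0.0, 0.2, 4.0]
grip_width: 0.8
[506.93188984 -65.82477645  82.13321554] [-0.04862911  0.22856069  4.03219066]
```

```bash
python3 -m pendant '[{"linear":[0,0,-1],"twist":0},{"linear":[0,0,-2],"twist":0},{"linear":[0,0,-3],"twist":0},{"linear":[0,0,-4],"twist":0},{"linear":[0,0,-4.8],"twist":0},{"linear":[0,0,-4.8],"twist":0},{"linear":[0,0,-4.8],"twist":0}]'; python3 -c "
from h import *
o=bot.get_obs();print(o['tool_pos'],o['contact_force'])"
```

```text
time: 4.65
tool_pos: [506.9, -65.8, 77.1]
tcp_rot: [3.141, 0.0, 1.717]
contact_force: [0.3, 0.4, 5.5]
grip_width: 0.6
[506.9371508  -65.81962697  77.0861651 ] [0.31296132 0.44965891 5.53405602]
```

The key is about 7 mm down at 5.5 N with no hard-stop jump. I'll push back gently first and check the sideways force.

```bash
python3 -m pendant '[{"linear":[-0.4,3,-0.3],"twist":0},{"linear":[-0.9,6,-0.3],"twist":0},{"linear":[-1.2,8,-0.3],"twist":0},{"linear":[-1.5,10,-0.3],"twist":0},{"linear":[-1.8,12,-0.3],"twist":0},{"linear":[-2.1,14,-0.3],"twist":0},{"linear":[-2.4,16,-0.3],"twist":0},{"linear":[-2.7,18,-0.3],"twist":0},{"linear":[-3.0,20,-0.3],"twist":0},{"linear":[-3.3,22,-0.3],"twist":0}]'; python3 -c "
from h import *
o=bot.get_obs();print(o['tool_pos'],o['contact_force'])"
```

```text
time: 5.9
tool_pos: [503.6, -43.9, 76.8]
tcp_rot: [3.141, 0.0, 1.717]
contact_force: [0.1, -0.6, 4.7]
grip_width: 0.7
[503.5808181  -43.88739579  76.77931777] [ 0.060497  -0.6390486  4.6849259]
```

```bash
python3 -m pendant '[{"linear":[-0.4,3,0],"twist":0},{"linear":[-1.2,8,0],"twist":0},{"linear":[-2.1,14,0],"twist":0},{"linear":[-3.1,21,0],"twist":0},{"linear":[-4.1,28,0],"twist":0},{"linear":[-5.2,35,0],"twist":0},{"linear":[-6.2,42,0],"twist":0},{"linear":[-7.3,49,0],"twist":0},{"linear":[-8.3,56,0],"twist":0},{"linear":[-9.3,63,0],"twist":0},{"linear":[-10.4,70,0],"twist":0},{"linear":[-11.4,77,0],"twist":0},{"linear":[-12.4,84,0],"twist":0},{"linear":[-13.5,91,0],"twist":0},{"linear":[-14.5,98,0],"twist":0},{"linear":[-15.3,103,0],"twist":0},{"linear":[-15.9,107,0],"twist":0},{"linear":[-16.1,109,0],"twist":0},{"linear":[-16.1,109,0],"twist":0}]'; python3 - <<'E'
from h import *
o=bot.get_obs();print(o['tool_pos'],o['contact_force'])
c=cap('scene'); cv2.imwrite('pics/s3.png',cv2.resize(c['frame'][130:305,220:430],None,fx=3.4,fy=3.4,interpolation=cv2.INTER_CUBIC))
E
```

```text
time: 8.28
tool_pos: [486.9, 65.4, 76.6]
tcp_rot: [-3.141, -0.0, 1.717]
contact_force: [-0.3, -1.0, 5.3]
grip_width: 0.5
[486.92847621  65.40819955  76.62835299] [-0.27288048 -1.03367933  5.28525294]
```

View pics/s3.png

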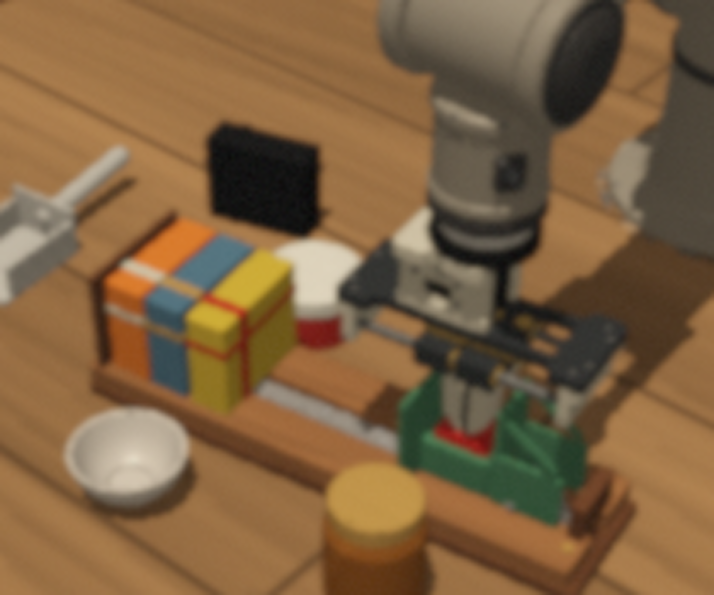

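The bookend is following the hand: its tail is near the stop (590,500) and the boxes are still standing. I'll creep the rest.

```bash
python3 -m pendant '[{"linear":[-0.3,2,0],"twist":0},{"linear":[-0.6,4,0],"twist":0},{"linear":[-0.9,6,0],"twist":0},{"linear":[-1.2,8,0],"twist":0},{"linear":[-1.5,10,0],"twist":0},{"linear":[-1.6,11,0],"twist":0},{"linear":[-1.8,12,0],"twist":0},{"linear":[-1.8,12,0],"twist":0}]'
python3 -m pendant '[{"linear":[-0.1,0.5,0],"twist":0},{"linear":[-0.1,1,0],"twist":0},{"linear":[-0.2,1.5,0],"twist":0},{"linear":[-0.3,2,0],"twist":0},{"linear":[-0.3,2,0],"twist":0}]'
```

```text
time: 9.32
tool_pos: [485.8, 76.6, 76.8]
tcp_rot: [3.141, 0.001, 1.717]
contact_force: [1.3, -3.9, 5.5]
grip_width: 0.6
time: 9.95
tool_pos: [485.6, 78.5, 76.8]
tcp_rot: [3.141, 0.001, 1.717]
contact_force: [0.1, -3.6, 4.5]
grip_width: 0.3
```

The force rose to 3.7 N and then stayed flat. That suggests the bookend is on the stop and the fingertip is sliding over the key towards the lug, so I'll keep creeping until firm contact.

```bash
python3 -m pendant '[{"linear":[-0.1,1,0],"twist":0},{"linear":[-0.3,2,0],"twist":0},{"linear":[-0.4,3,0],"twist":0},{"linear":[-0.4,3,0],"twist":0}]'
python3 - <<'E'
from h import *
c=cap('top'); W=world(c); Z=W[...,2]; hsv=cv2.cvtColor(c['frame'],cv2.COLOR_BGR2HSV)
e=np.array([-.1466,.9892]);f=np.array([.9892,.1466]);q=W[...,:2]-[506.6,-65.6];Y=q@e;X=q@f
g=(hsv[...,0]>50)&(hsv[...,0]<90)&(hsv[...,1]>90)
for n,m in(('plate',g&(abs(X)>25)&(abs(X)<48)&(Z>95)&(Y>60)),('tailgreen',g&(Y>150)&(Y<260)&(abs(X)<35)),('stop',(abs(X)<23)&(Z>50)&(Z<72)&(Y>215)&(Y<250)&(hsv[...,0]<25))):
    print(n,m.sum(),np.nanpercentile(Y[m],[2,50,98]).round(1))
cv2.imwrite('pics/t2.png',cv2.resize(c['frame'][215:310,225:420],None,fx=4,fy=4,interpolation=cv2.INTER_CUBIC))
E
```

```text
time: 10.45
tool_pos: [485.2, 81.6, 76.8]
tcp_rot: [3.141, 0.001, 1.717]
contact_force: [0.6, -4.4, 4.5]
grip_width: 0.5
plate 0 nan
tailgreen 1 [205.4 205.4 205.4]
stop 11 [222.3 224.4 228.8]
  return np.nanmean(a, axis, out=out, keepdims=keepdims)
```

View pics/t2.png

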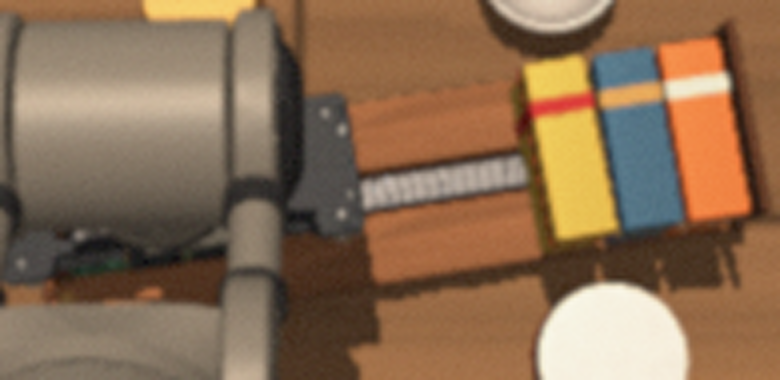

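The arm hides the bookend in the top view; the boxes and tin are undisturbed. I'll rely on force and keep creeping.

```bash
python3 -m pendant '[{"linear":[-0.1,1,0],"twist":0},{"linear":[-0.3,2,0],"twist":0},{"linear":[-0.3,2,0],"twist":0}]'
python3 - <<'E'
from h import *
print(bot.get_obs()['contact_force'])
c=cap('scene'); W=world(c); Z=W[...,2]; hsv=cv2.cvtColor(c['frame'],cv2.COLOR_BGR2HSV)
e=np.array([-.1466,.9892]);f=np.array([.9892,.1466]);q=W[...,:2]-[506.6,-65.6];Y=q@e;X=q@f
g=(hsv[...,0]>50)&(hsv[...,0]<90)&(hsv[...,1]>90)&(abs(X)<55)&(Y>50)&(Y<260)&(Z>25)
print('green Y',g.sum(),np.nanpercentile(Y[g],[1,3,50,97,99]).round(1))
c0=load('scene')
cv2.imwrite('pics/s4.png',cv2.resize(c['frame'][220:300,320:420],None,fx=7,fy=7,interpolation=cv2.INTER_CUBIC))
E
```

```text
time: 10.88
tool_pos: [485.2, 81.9, 76.8]
tcp_rot: [3.141, 0.004, 1.718]
contact_force: [0.5, -12.6, 5.3]
grip_width: 0.6
[  0.50223178 -12.62963035   5.34719569]
green Y 803 [111.2 111.6 176.  216.8 219.4]
```

View pics/s4.png

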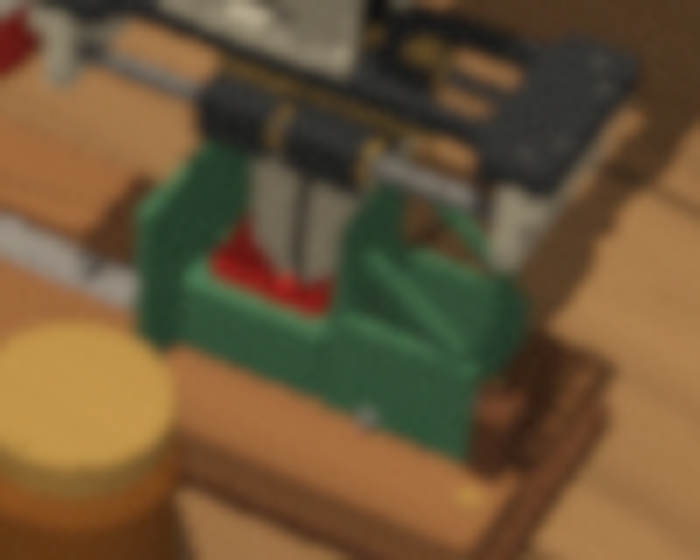

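The fingers are on the lug, the force jumped to 12.6 N and motion stopped, and the tail is at the stop (480,440). I'll ease the push slightly, without moving back, and lift straight up so the key rises while the bookend is home.

```bash
python3 -m pendant '[{"linear":[0.1,-0.8,0],"twist":0},{"linear":[0.1,-0.8,0],"twist":0},{"linear":[0.1,-0.8,2],"twist":0},{"linear":[0.1,-0.8,4],"twist":0},{"linear":[0.1,-0.8,6],"twist":0},{"linear":[0.1,-0.8,8],"twist":0},{"linear":[0.1,-0.8,10],"twist":0},{"linear":[0.5,-4,12],"twist":0},{"linear":[1.2,-8,15],"twist":0},{"linear":[1.2,-8,25],"twist":0},{"linear":[1.2,-8,50],"twist":0},{"linear":[1.2,-8,90],"twist":0},{"linear":[1.2,-8,130],"twist":0},{"linear":[1.2,-8,145],"twist":0},{"linear":[1.2,-8,150],"twist":0}]'
python3 -m pendant '[{"linear":[-10,25,0],"twist":0},{"linear":[-30,70,0],"twist":0},{"linear":[-55,120,0],"twist":0},{"linear":[-80,170,0],"twist":0},{"linear":[-105,220,0],"twist":0},{"linear":[-125,265,0],"twist":0},{"linear":[-140,295,0],"twist":0},{"linear":[-150,310,0],"twist":0},{"linear":[-150,310,0],"twist":0},{"linear":[-150,310,0],"twist":0}]'
python3 - <<'E'
from h import *
c=cap('top'); W=world(c); Z=W[...,2]; hsv=cv2.cvtColor(c['frame'],cv2.COLOR_BGR2HSV); H,S,V=[hsv[...,i] for i in range(3)]
e=np.array([-.1466,.9892]);f=np.array([.9892,.1466]);q=W[...,:2]-[506.6,-65.6];Y=q@e;X=q@f
key=(H<6)|(H>174); key&=(S>150)&(V>120)&(Z>65)&(Z<95)&(Y>50)&(Y<260)&(abs(X)<40)
print('key',key.sum(),W[key].mean(0),'Y',Y[key].mean(),X[key].mean())
for n,m in(('stop',(abs(X)<23)&(Z>50)&(Z<72)&(Y>218)&(Y<250)),('lug',(abs(X)<15)&(Z>100)&(Y>150)&(Y<200)),('plate',(abs(X)<45)&(Z>105)&(Y<140)&(Y>80)),('box',(abs(X)<40)&(Z>112)&(Y<-50)&(Y>-250))):
    print(n,m.sum(),np.nanpercentile(Y[m],[2,50,98]).round(1))
cv2.imwrite('pics/t3.png',c['frame'])
o=bot.get_obs();print(o['tool_pos'],o['contact_force'])
E
```

```text
time: 12.8
tool_pos: [486.0, 76.4, 228.2]
tcp_rot: [3.139, 0.0, 1.717]
contact_force: [-1.1, -0.2, 0.2]
grip_width: 0.7
time: 14.05
tool_pos: [336.2, 385.3, 226.5]
tcp_rot: [-3.141, 0.001, 1.716]
contact_force: [-0.3, 0.9, -0.2]
grip_width: 0.0
key 265 [485.2853184   71.18807592  83.05533298] Y 138.4354970279426 -1.0313511106585633
stop 135 [221.3 228.3 236.1]
lug 42 [167.  169.4 173. ]
plate 93 [105.1 107.6 110. ]
box 1765 [-168.1 -109.6  -52.1]
[336.30559743 385.23400026 226.59393178] [-0.38840233  0.4605304  -1.06965779]
```

View pics/t3.png

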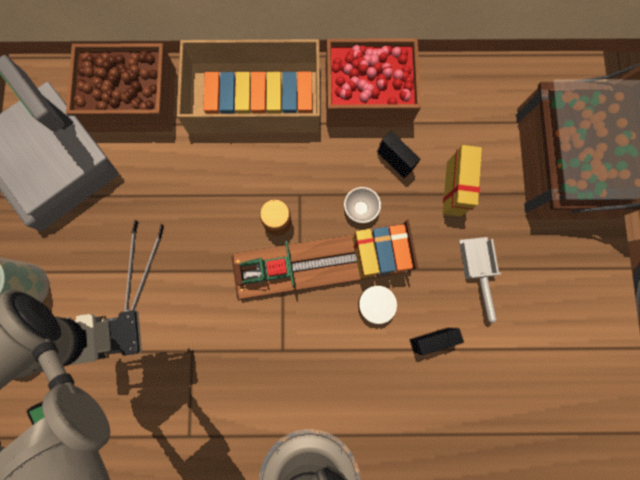

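```bash
python3 -c "
from plant import bot
print(bot.close_job())"
```

```text
the job is handed in; nothing more can be done
None
```

I pressed the red key about 7 mm down (roughly 5.5 N) with the shut fingertips and pushed the green bookend back to the end stop. I then lifted straight up so the key rose, moved the hand clear and handed the job in at about 14 s. No verdict was reported.

**Bookend home:** it moved about 138.4 mm, against 138.5–139 mm expected from the measured stop position. With the fingers on the lug, the force jumped to about 12.6 N and motion stopped.

**Key up:** its top measured 83 mm above the counter, the same as at the start. The nominal height when up is 84 mm, which is within the calibration error.

**Everything else:** the boxes measured unchanged. In the last picture the jar, tin, bowl, scoop and tongs look unmoved; I did not measure those.

**Unexpected:** for most of the slide the bookend seems to have been carried by friction on the key. The fingers only met the lug over the last few millimetres, after the bookend had probably already reached the stop. The key stayed down throughout, and the lug contact then confirmed the stop.

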